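# Clear the stirrer plate and set the beaker on it

### The job

The amber vial has been left on the plate of the yellow stirrer. First move it into the blue bin, standing upright on the bin's floor, then take the smaller of the two white beakers from the bench and stand it upright in the middle of the stirrer's plate. Set both down, do not drop them.

Things in the scene. Friction and masses are not known exactly. Their poses are not given: they have to be found in the camera images.
- vial: Amber glass vial with white cap and paper label: closed cylinder, 28 mm in diameter (cap too), 95 mm tall, about 70 g. At the start it stands upright on the stirrer's plate, near its middle. Origin: centre of its underside; z up along the vial.
- beaker: The smaller of two white plastic beakers: open cylinder, 52 mm outside diameter, 75 mm tall, wall 3 mm, about 50 g, empty, tiny lip. It stands upright on the bench (z = 0). Origin: centre of its underside; z up. The larger one (76 mm diameter, 88 mm tall, not listed) is a bystander, at least 145 mm away centre to centre.
- stirrer: Yellow magnetic stirrer, fixed, 185 (x) by 150 (y) mm, with a round flat white plate 130 mm in diameter; the plate's top is 66 mm above the bench and is its highest point. Origin: on the bench straight under the plate's centre; z up; black knob on the -x side. It may stand left or right of the beakers.
- bin: Blue open-topped plastic bin, fixed, 240 (x) by 170 (y) mm outside, 60 mm high, walls and floor 5 mm thick. Origin: centre of its underside; z up. Two small loose white-capped vials (24 mm diameter, 48 mm tall) stand at its +x end, over 70 mm from the centre; the middle and -x part are empty. It may stand left or right of the beakers.
Not all that is in view belongs to the job. Several things have the shape of the vial; the one meant has the colours described above.

How it is judged (in metres and radians):
On the way, in this order (a step that is already met when the one before it is completed fails the run):
1. the vial stands upright on the bin's floor, released (x of vial in the frame of bin between -0.113 and 0.113 m and y of vial in the frame of bin between -0.078 and 0.078 m and z of vial in the frame of bin below 0.013 m and angle between vial's own z axis and vertical below 0.18 rad and linear speed of vial below 0.03 m/s and contact force between the fingers and vial below 0.1 N), for 0.2 s.
2. the smaller beaker stands upright in the middle of the stirrer's plate, released (horizontal distance between beaker and stirrer below 0.02 m and z of beaker in the frame of stirrer between 0.058 and 0.074 m and angle between beaker's own z axis and vertical below 0.18 rad and linear speed of beaker below 0.03 m/s and contact force between the fingers and beaker below 0.1 N), for 0.2 s.
At the end, for the whole second after the job is handed in: The amber vial stands on the floor of the blue bin, anywhere inside it, upright within 10 degrees; the smaller beaker stands on the stirrer's plate, upright within 10 degrees, its centre within 20 mm of the plate's centre; both are released and at rest (all of step 1 and all of step 2); the robot touches nothing.
It fails at once if the vial is dropped or thrown (falls freely some 40 mm: faster than 0.9 m/s while not held) (contact force between the fingers and vial below 0.1 N and linear speed of vial above 0.9 m/s).
It fails at once if the beaker is dropped or thrown (falls freely some 40 mm: faster than 0.9 m/s while not held) (contact force between the fingers and beaker below 0.1 N and linear speed of beaker above 0.9 m/s).
It also fails if it takes over 58 s, if anything falls off the work surface, if the arm or the gripper's body presses on something with over 40 N, if the wrist force passes 120 N, or if a joint passes its speed limit or range.

### The arm

A 6-joint arm with a two-finger parallel gripper is mounted at the origin on the work surface. World frame = base frame: x ahead of the robot, y to its left, z up, the work surface at z = 0. Lengths are in mm, angles in rad, forces in N, time in s.
With the tool pointing down it reaches from about 275 to 750 mm from the base axis. Payload 10.2 kg.
Tool frame: the origin (TCP) lies on the front face of the gripper's body, between the roots of the fingers; the fingertips stand 73 mm ahead of it and the grasp point (between the pads) lies 54 mm ahead of it; z points along the fingers, y is the line along which they close (so a half turn about z gives the same grasp; the last joint's range is limited). The gripper opens to 85 mm and grips with 20 to 120 N. Pads are 22 mm wide; open, the fingers measure 114 mm over their backs; the gripper's body (76 mm by 85 mm) begins 54 mm behind the grasp point. The pads swing forward as they close: fully open they stand 13 mm farther back than shut.
Start: joints at [-1.324, 0.313, 1.498, -0, 1.331, -0.223], TCP at [237.661, -468.134, 303.894] pointing down, gripper open.
Joint ranges: [-2.94, 2.94], [-0.97, 2.17], [0.19, 2.56], [-1.23, 4.37], [0.02, 3.11], [-2.88, 2.88]. Speed limits (rad/s): [2.39, 2.39, 3.01, 3.14, 3.14, 3.14].

### API

Orientations are given as a unit quaternion [w, x, y, z].
In Python, from rig import * gives the robot as it stands.
- The arm moves only by the tool step_arm, never from a script. Its argument "plan" is a list of rows, each an object with "offset": the shift along the tool's x, y, z in cm, a list of three; "rot": the turn, a rotation vector about the tool's x, y, z in degrees, a list of three; "gripper": the finger opening in cm, from 0 to 8.54. In form: [{"offset": [x, y, z], "rot": [wx, wy, wz], "gripper": gripper}, ...]. A call has 1 to 12 rows; each row is the pose to reach, as a shift and turn from the pose commanded when the call began, along the tool's axes at that moment; what a row does not reach only later rows make up. A row lasts 1/10 s, in which the tool goes at most 50 mm and 8.59 degrees, less where a joint would pass 70% of its speed; a pose out of reach is approached as far as the arm can. A call with a gripper value outside its range is refused whole. The fingers move at their own pace and stop on an object; "squeeze" is the grip in N (left out, the last holds). Time passes only in rows, so rows that repeat a pose let the fingers close. It gives the time, the measured TCP pose, the force, the opening and the grip force at its end, in the units of the state.
- sense(): the state, without advancing time (a new reading comes with each control period).
- capture(name): name is "scene" or "top" or "wrist"; returns a dict with "color" (384x512x3 uint8, red, green, blue), "depth" (384x512 float32, mm along the optical axis (not along the pixel's ray), 0 where there is no reading), "vertical_fov" (degrees; the focal length in pixels is half the picture's height over the tangent of half this angle, whatever the lens; pixels are square), "cx", "cy" (the principal point, pixels), "k1" (the pictures are not rectified: a ray, as slopes to the right and down, at radius r is drawn at 1 + k1 r^2 times it, then the intrinsics apply), "rvec" (rotation vector, rad) and "tvec" (3), from world to camera coordinates, as OpenCV has them; the wrist camera has in their place "mount" (4x4, takes a point from camera to tool coordinates, whose origin is the TCP and whose axes are the flange's). Camera axes: x right, y down, z forward; pixel columns grow to the right and rows downward; lengths in mm; the calibration is good to about 2 mm. A picture is of the moment at which its call begins: read the wrist's pose just before it.
- finish_job(): hands the job in; it is judged then, once.
The state is a dict: "time_s": time; "joints": joint angles; "dq": joint speeds; "tau": joint torques, N m; "eef_pos": TCP position; "ee_rot": TCP orientation; "force": force on the tool from outside, world axes, zero at the start; "wrist_torque": the same for the moment, N m; "grip_width": opening from 0.0 (shut) to 1.0 (fully open); "grip_force": force on a finger pad.
Only numpy, scipy, OpenCV 4.12 (cv2) and the standard library are available. Lean on these libraries where they do the work, as an engineer would, in place of code of your own. Each camera call takes 0.05 s, during which the arm holds its last target. There are 200 camera calls.

## Working session

There is one attempt and no reset: what is moved stays moved. The work goes in short steps, Python scripts to look and compute and a tool call to move; the robot and the scene stay as the last step left them, time stands still between calls to the robot, and variables do not carry over. Pictures are saved under pics/ and viewed, at most 10 in all, crops included, and the job is handed in when it is done.

Besides the shell and the picture viewer there is one more tool, called in YAML: its name, and indented under it one key for each argument. step_arm: Moves the arm, as the interface text tells. Its arguments: {"type":"object","properties":{"plan":{"type":"array"},"squeeze":{"type":"number"}},"required":["plan"]}

```bash
mkdir -p pics; cat > h.py <<'E'
from rig import *
import numpy as np, cv2
from scipy.spatial.transform import Rotation as R
def cam(c, s=None):
    f=c["color"].shape[0]/2/np.tan(np.radians(c["vertical_fov"])/2)
    K=np.array([[f,0,c["cx"]],[0,f,c["cy"]],[0,0,1.]]); D=np.array([c["k1"],0,0,0,0.])
    if "mount" in c:
        q=s["ee_rot"]; T=np.eye(4); T[:3,:3]=R.from_quat([q[1],q[2],q[3],q[0]]).as_matrix(); T[:3,3]=s["eef_pos"]
        T=T@np.array(c["mount"]); return K,D,T[:3,:3],T[:3,3]
    Rm=cv2.Rodrigues(np.array(c["rvec"],float))[0]
    return K,D,Rm.T,-Rm.T@np.array(c["tvec"],float).ravel()
def rays(c,uv,s=None):
    K,D,Rw,o=cam(c,s)
    p=cv2.undistortPoints(np.array(uv,float).reshape(-1,1,2),K,D).reshape(-1,2)
    return o,p,Rw
def onz(c,uv,z,s=None):
    o,p,Rw=rays(c,uv,s); d=np.c_[p,np.ones(len(p))]@Rw.T
    return o+d*((z-o[2])/d[:,2])[:,None]
def cloud(c,s=None):
    h,w=c["depth"].shape; v,u=np.mgrid[:h,:w]
    o,p,Rw=rays(c,np.c_[u.ravel(),v.ravel()],s); z=c["depth"].ravel()[:,None]
    return (np.c_[p,np.ones(len(p))]*z@Rw.T+o).reshape(h,w,3)
def save(c,n): cv2.imwrite("pics/"+n+".png",c["color"][:,:,::-1])
E
python3 - <<'E'
from h import *
import pickle
a=capture("scene");b=capture("top")
pickle.dump((a,b),open("c.pkl","wb"))
im=np.vstack([a["color"],b["color"]])
save(a,"scene");save(b,"top")
print(sense()); print(a["vertical_fov"],cam(a)[3],cam(b)[3])
E
```

```text
{'time_s': 0.1, 'joints': array([-1.32442856e+00,  3.13401980e-01,  1.49836222e+00, -4.25570061e-06,
        1.33097814e+00, -2.23407609e-01]), 'dq': array([-0.00190785, -0.00131079, -0.00405259, -0.00091092,  0.0005721 ,
        0.00097946]), 'tau': array([ 2.54648265e-03, -4.12898147e+01, -2.60141766e+01, -2.12200075e-04,
        3.02048451e-03, -3.17500633e-05]), 'eef_pos': array([ 237.60919966, -467.99183979,  303.38777002]), 'ee_rot': array([-5.74785506e-04,  9.72540207e-01,  2.32734214e-01, -8.66567240e-06]), 'force': array([-0.34440972, -0.15649916,  1.57620534]), 'wrist_torque': array([-0.02347335, -0.02561572,  0.00358331]), 'grip_force': 0.0, 'grip_width': 1.0001292674484432}
45.971472600658025 [1048.09358115  121.39511107  874.50619962] [ 434.96184207  -26.49868809 1110.89833302]
```

```bash
ls .
```

```text
c.pkl
h.py
pics
```

View pics/scene.png

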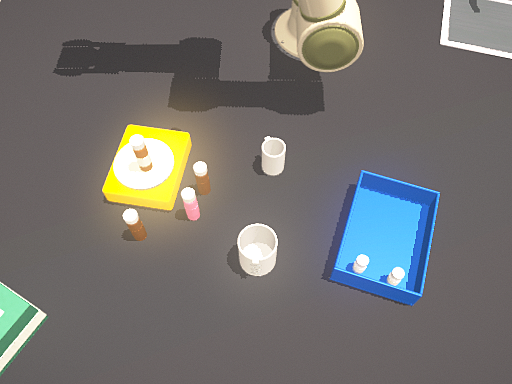

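View pics/top.png

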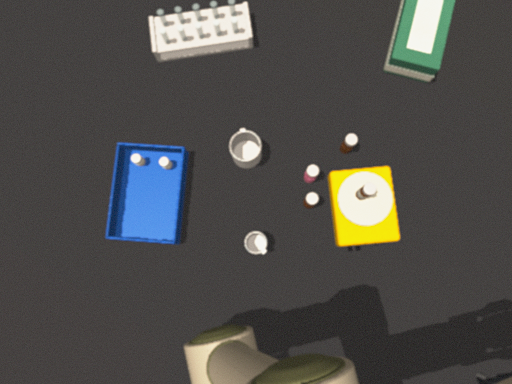

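Scene view: the amber vial is on the plate at (141,150). Things that could be mistaken for it are the amber bottles on the bench at (202,178) and (134,223), the pink one at (191,204), and the small capped vials in the bin at (361,264) and (396,276). The small beaker is at (273,156) and the large one at (258,250). In the top view: plate (365,199), vial cap (370,190), small beaker (256,242), bin (147,193).

```bash
python3 - <<'E'
from h import *
import pickle
a,b=pickle.load(open("c.pkl","rb"))
P=cloud(b); Q=cloud(a)
hsv=cv2.cvtColor(b["color"],cv2.COLOR_RGB2HSV)
def cnt(m,z,n,c):
    cs=cv2.findContours(m.astype(np.uint8),cv2.RETR_EXTERNAL,cv2.CHAIN_APPROX_NONE)[0]
    k=max(cs,key=cv2.contourArea).reshape(-1,2)
    w=onz(c,k,z)[:,:2].astype(np.float32); print(n,cv2.minAreaRect(w),cv2.minEnclosingCircle(w))
for c,P,n in((b,P,"top"),(a,Q,"scene")):
    h=cv2.cvtColor(c["color"],cv2.COLOR_RGB2HSV)
    blue=(h[...,0]>95)&(h[...,0]<130)&(h[...,1]>120)&(h[...,2]>40)
    yel=(h[...,0]>18)&(h[...,0]<35)&(h[...,1]>150)&(h[...,2]>100)
    cnt(blue,60,n+" bin",c); cnt(yel,60,n+" stir",c)
    for lab,(u,v),r in (("vial",(370,190) if n=="top" else (138,142),9),("beak",(256,242) if n=="top" else (273,156),22),("plate",(365,199) if n=="top" else (143,164),38)):
        p=P[v-r:v+r,u-r:u+r].reshape(-1,3)
        lo,hi={"vial":(152,175),"beak":(66,85),"plate":(62,70)}[lab]
        p=p[(p[:,2]>lo)&(p[:,2]<hi)]
        if lab=="plate":
            cc=c["color"][v-r:v+r,u-r:u+r].reshape(-1,3).astype(int); pp=P[v-r:v+r,u-r:u+r].reshape(-1,3)
            p=pp[(pp[:,2]>58)&(pp[:,2]<74)&(cc.max(1)-cc.min(1)<70)&(cc.max(1)>90)]
        if len(p)>3: print(n,lab,len(p),np.median(p,0).round(1),cv2.minEnclosingCircle(p[:,:2].astype(np.float32)))
im=cv2.resize(a["color"][110:250,90:300],None,fx=3.5,fy=3.5,interpolation=cv2.INTER_CUBIC)
cv2.imwrite("pics/crop.png",im[:,:,::-1])
E
```

```text
top bin ((593.3419189453125, 267.9237060546875), (184.462890625, 243.35308837890625), 86.32112884521484) ((593.5687866210938, 268.84503173828125), 148.4247589111328)
top stir ((562.813720703125, -256.2865905761719), (185.888916015625, 155.74571228027344), 5.6785736083984375) ((563.5950317382812, -255.64151000976562), 116.3869400024414)
top vial 136 [ 588.6 -248.5  160.2] ((587.93408203125, -249.553466796875), 14.28160285949707)
top beak 102 [465.8  -6.   74.5] ((470.48828125, -0.2991604208946228), 28.403493881225586)
top plate 2028 [ 574.3 -258.1   65.4] ((580.197509765625, -259.5224609375), 65.19852447509766)
scene bin ((607.1757202148438, 270.0816345214844), (173.88262939453125, 264.29437255859375), 86.2118911743164) ((607.5157470703125, 270.5874938964844), 155.7829132080078)
scene stir ((581.2074584960938, -251.49948120117188), (201.60484313964844, 158.6977081298828), 5.751792907714844) ((581.7910766601562, -251.44686889648438), 124.21656799316406)
scene vial 165 [ 593.6 -250.2  161.2] ((590.8179321289062, -251.20135498046875), 15.254657745361328)
scene beak 195 [471.7  -0.7  73.4] ((472.1539611816406, -2.1826415061950684), 29.62344741821289)
scene plate 1976 [ 592.4 -253.4   66.6] ((581.3231201171875, -261.8917236328125), 66.2200698852539)
```

View pics/crop.png

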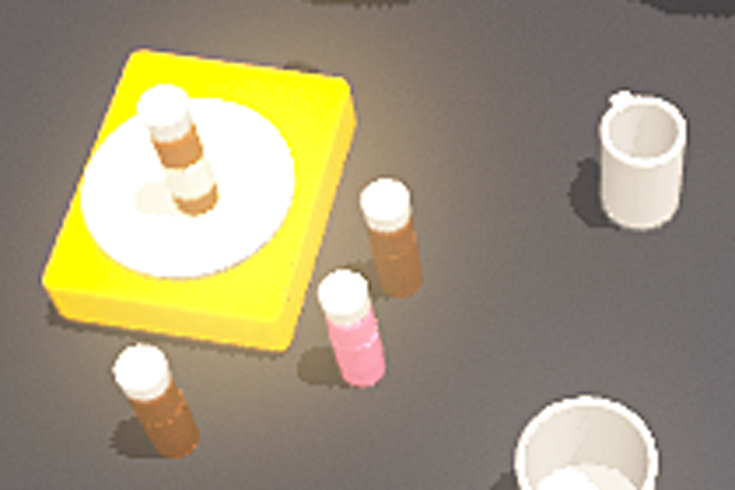

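The crop confirms that the bottle on the plate is the amber one with the white cap and label. The unlabelled bottles stand on the bench. Vial ≈ (589,-250), plate ≈ (581,-260), small beaker ≈ (471,-1), bin ≈ (594,268). Next I move above the vial.

step_arm:
  plan:
    - {"offset": [5,-0.4,0],"rot": [0,0,0],"gripper": 8.5}
    - {"offset": [10,-0.9,0],"rot": [0,0,0],"gripper": 8.5}
    - {"offset": [15,-1.3,0],"rot": [0,0,0],"gripper": 8.5}
    - {"offset": [20,-1.7,0],"rot": [0,0,0],"gripper": 8.5}
    - {"offset": [25,-2.2,0],"rot": [0,0,0],"gripper": 8.5}
    - {"offset": [30,-2.6,0],"rot": [0,0,0],"gripper": 8.5}
    - {"offset": [35,-3,0],"rot": [0,0,0],"gripper": 8.5}
    - {"offset": [38,-3.3,0],"rot": [0,0,0],"gripper": 8.5}
    - {"offset": [41.2,-3.5,0],"rot": [0,0,0],"gripper": 8.5}
    - {"offset": [41.2,-3.5,0],"rot": [0,0,0],"gripper": 8.5}
    - {"offset": [41.2,-3.5,0],"rot": [0,0,0],"gripper": 8.5}
    - {"offset": [41.2,-3.5,0],"rot": [0,0,0],"gripper": 8.5}
  squeeze: 30

```text
time_s: 1.3
eef_pos: [588.6, -251.0, 303.7]
ee_rot: [-0.0, 0.973, 0.232, -0.0]
force: [-0.8, -0.3, -1.2]
grip_width: 0.989
grip_force: 0.0
```

```bash
cat >> h.py <<'E'
def off(s,t):
    q=s["ee_rot"]; return (R.from_quat([q[1],q[2],q[3],q[0]]).inv().apply(np.array(t)-s["eef_pos"])/10).round(2)
E
python3 - <<'E'
from h import *
s=sense();w=capture("wrist");save(w,"w1");print(s["eef_pos"],s["ee_rot"],s["joints"],cam(w,s)[3])
c=w["color"].astype(int);P=cloud(w,s)
m=(P[...,2]>150)&(P[...,2]<175)&(w["depth"]>0);p=P[m]
v,u=np.nonzero(m)
print(m.sum(),np.median(p,0),cv2.minEnclosingCircle(p[:,:2].astype(np.float32)),u.mean(),v.mean())
m=(P[...,2]>60)&(P[...,2]<72)&(c.min(2)>110)&(c.max(2)-c.min(2)<70);p=P[m]
print(m.sum(),np.median(p,0),cv2.minEnclosingCircle(p[:,:2].astype(np.float32)))
E
```

```text
[ 588.58960763 -250.96614463  303.69218005] [-1.51091153e-04  9.72633816e-01  2.32343165e-01 -3.00305022e-04] [-5.85750250e-01  5.74990563e-01  1.10793116e+00 -2.34583952e-04
  1.45930157e+00  5.16100054e-01] [ 660.73108183 -213.18711242  373.53859725]
1006 [ 590.10248312 -249.25882491  160.78784674] ((588.7417602539062, -249.93572998046875), 13.870229721069336) 259.2027833001988 199.52286282306164
8580 [ 588.66611685 -257.24149828   65.97903676] ((541.5725708007812, -151.30511474609375), 179.56422424316406)
```

View pics/w1.png

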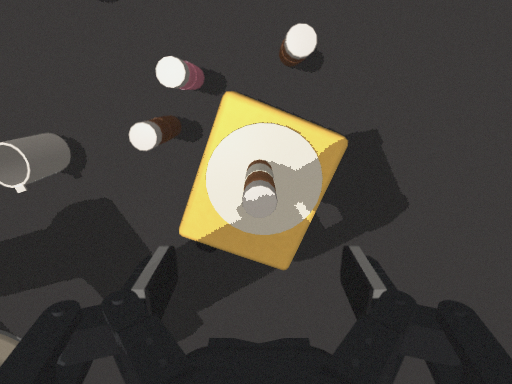

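The wrist view shows the vial cap at (260,200) between the open fingers; it measures (588.7,-249.9), height 161, which agrees with the earlier views. Next I descend and grip.

step_arm:
  plan:
    - {"offset": [0,-0.1,3],"rot": [0,0,0],"gripper": 8.5}
    - {"offset": [0,-0.1,6],"rot": [0,0,0],"gripper": 8.5}
    - {"offset": [0,-0.1,9],"rot": [0,0,0],"gripper": 8.5}
    - {"offset": [0,-0.1,11.5],"rot": [0,0,0],"gripper": 8.5}
    - {"offset": [0,-0.1,11.5],"rot": [0,0,0],"gripper": 5}
    - {"offset": [0,-0.1,11.5],"rot": [0,0,0],"gripper": 4}
    - {"offset": [0,-0.1,11.5],"rot": [0,0,0],"gripper": 3.2}
    - {"offset": [0,-0.1,11.5],"rot": [0,0,0],"gripper": 2}
    - {"offset": [0,-0.1,11.5],"rot": [0,0,0],"gripper": 2}
    - {"offset": [0,-0.1,11.5],"rot": [0,0,0],"gripper": 2}
    - {"offset": [0,-0.1,11.5],"rot": [0,0,0],"gripper": 2}
    - {"offset": [0,-0.1,11.5],"rot": [0,0,0],"gripper": 2}
  squeeze: 30

```text
time_s: 2.55
eef_pos: [589.1, -249.8, 190.5]
ee_rot: [0.001, 0.973, 0.233, 0.001]
force: [-0.5, -0.3, 6.5]
grip_width: 0.317
grip_force: 29.9
```

step_arm:
  plan:
    - {"offset": [0,0,-1],"rot": [0,0,0],"gripper": 2}
    - {"offset": [0,0,-3],"rot": [0,0,0],"gripper": 2}
    - {"offset": [0,0,-5.5],"rot": [0,0,0],"gripper": 2}
    - {"offset": [0,0,-8],"rot": [0,0,0],"gripper": 2}
    - {"offset": [0,0,-8],"rot": [0,0,0],"gripper": 2}
    - {"offset": [0,0,-8],"rot": [0,0,0],"gripper": 2}

```text
time_s: 3.15
eef_pos: [588.6, -249.4, 268.9]
ee_rot: [0.0, 0.973, 0.233, 0.0]
force: [-0.0, 0.5, -0.6]
grip_width: 0.323
grip_force: 29.6
```

```bash
python3 - <<'E'
from h import *
s=sense();w=capture("wrist");b=capture("top");print(s["eef_pos"],s["grip_width"])
for c,n,ss in((w,"w",s),(b,"top",None)):
    P=cloud(c,ss);col=c["color"].astype(int)
    near=np.hypot(P[...,0]-580,P[...,1]+260)<85
    m=(P[...,2]>60)&(P[...,2]<72)&(c["depth"]>0)&(col.max(2)-col.min(2)<0.45*col.max(2))&near
    m=cv2.morphologyEx(m.astype(np.uint8),cv2.MORPH_OPEN,np.ones((3,3)));p=P[m>0]
    h=cv2.convexHull(p[:,:2].astype(np.float32)).reshape(-1,2)
    print(n,len(p),np.median(p[:,2]),cv2.minEnclosingCircle(h),cv2.fitEllipse(h))
    hs=cv2.cvtColor(c["color"],cv2.COLOR_RGB2HSV)
    m=(hs[...,0]>15)&(hs[...,0]<38)&(hs[...,1]>120)&(P[...,2]>45)&(P[...,2]<75)&near|((P[...,2]>45)&(P[...,2]<75)&(np.hypot(P[...,0]-580,P[...,1]+260)<125)&(hs[...,1]>120))
    p=P[m]; 
    print(len(p),cv2.minAreaRect(p[:,:2].astype(np.float32)),np.median(p[:,2]))
print("off to bin",off(s,[585,268,s["eef_pos"][2]]))
E
```

```text
[ 588.64487248 -249.429702    268.92781875] 0.32262664830262167
w 10167 65.98418731594143 ((579.2527465820312, -260.4767761230469), 65.16605377197266) ((579.5532836914062, -260.2289733886719), (128.9512481689453, 129.50613403320312), 47.24042510986328)
7413 ((563.21875, -237.05015563964844), (183.72039794921875, 196.5128173828125), 6.348707675933838) 53.58866066405517
top 103 65.28900675327395 ((607.5115966796875, -210.46343994140625), 27.593181610107422) ((609.1383056640625, -210.3435516357422), (13.73775577545166, 56.021766662597656), 59.5948600769043)
422 ((603.6687622070312, -192.93260192871094), (57.633033752441406, 132.4124298095703), 66.85440063476562) 52.51667503138265
off to bin [ 2.31e+01 -4.63e+01 -1.00e-02]
```

Plate centre is (579.5,-260.3) with a diameter of 130 mm, as specified. Carrying the vial to the bin.

step_arm:
  plan:
    - {"offset": [0.9,-1.9,0],"rot": [0,0,0],"gripper": 2}
    - {"offset": [2.7,-5.5,0],"rot": [0,0,0],"gripper": 2}
    - {"offset": [4.6,-9.3,0],"rot": [0,0,0],"gripper": 2}
    - {"offset": [6.6,-13.3,0],"rot": [0,0,0],"gripper": 2}
    - {"offset": [8.6,-17.3,0],"rot": [0,0,0],"gripper": 2}
    - {"offset": [10.6,-21.3,0],"rot": [0,0,0],"gripper": 2}
    - {"offset": [12.6,-25.3,0],"rot": [0,0,0],"gripper": 2}
    - {"offset": [14.6,-29.3,0],"rot": [0,0,0],"gripper": 2}
    - {"offset": [16.6,-33.3,0],"rot": [0,0,0],"gripper": 2}
    - {"offset": [18.6,-37.3,0],"rot": [0,0,0],"gripper": 2}
    - {"offset": [20.4,-40.9,0],"rot": [0,0,0],"gripper": 2}
    - {"offset": [21.8,-43.7,0],"rot": [0,0,0],"gripper": 2}

```text
time_s: 4.45
eef_pos: [584.6, 241.2, 267.6]
ee_rot: [-0.0, 0.972, 0.233, -0.001]
force: [0.0, -0.3, -0.2]
grip_width: 0.318
grip_force: 29.6
```

step_arm:
  plan:
    - {"offset": [0.6,-1.3,0],"rot": [0,0,0],"gripper": 2}
    - {"offset": [1.2,-2.4,0],"rot": [0,0,0],"gripper": 2}
    - {"offset": [1.2,-2.4,0],"rot": [0,0,0],"gripper": 2}
    - {"offset": [1.2,-2.4,0],"rot": [0,0,0],"gripper": 2}

```text
time_s: 4.85
eef_pos: [585.3, 264.7, 268.6]
ee_rot: [0.0, 0.973, 0.232, -0.0]
force: [0.9, 0.1, 0.1]
grip_width: 0.319
grip_force: 29.6
```

```bash
python3 - <<'E'
from h import *
s=sense();w=capture("wrist");print(s["eef_pos"],s["grip_width"]);save(w,"w2")
P=cloud(w,s);hs=cv2.cvtColor(w["color"],cv2.COLOR_RGB2HSV);ok=w["depth"]>0
bl=(hs[...,0]>95)&(hs[...,0]<130)&(hs[...,1]>100)&ok
p=P[bl&(P[...,2]>52)&(P[...,2]<68)];print("rim",len(p),np.median(p[:,2]),cv2.minAreaRect(p[:,:2].astype(np.float32)))
p=P[bl&(P[...,2]<12)&(P[...,2]>-2)];print("floor",len(p),np.median(p[:,2]),cv2.minAreaRect(p[:,:2].astype(np.float32)))
# held vial: lowest amber pts & small vials
m=ok&~bl&(P[...,0]>480)&(P[...,0]<720)&(P[...,1]>180)&(P[...,1]<360)
for lo,hi in((40,62),(120,170),(170,200)):
    q=P[m&(P[...,2]>lo)&(P[...,2]<hi)]
    if len(q): print(lo,hi,len(q),q.min(0).round(),q.max(0).round())
E
```

```text
[585.34872249 264.67464467 268.62682255] 0.3192785539512501
rim 4475 59.247190383161694 ((593.4454345703125, 273.4473876953125), (170.30792236328125, 240.25729370117188), 86.15538787841797)
floor 23601 4.975027556970474 ((598.575927734375, 266.2274169921875), (206.39471435546875, 253.49505615234375), 86.06195068359375)
40 62 1088 [541. 182.  41.] [718. 351.  61.]
120 170 430 [580. 253. 145.] [599. 279. 170.]
170 200 1023 [579. 253. 170.] [603. 288. 200.]
```

View pics/w2.png

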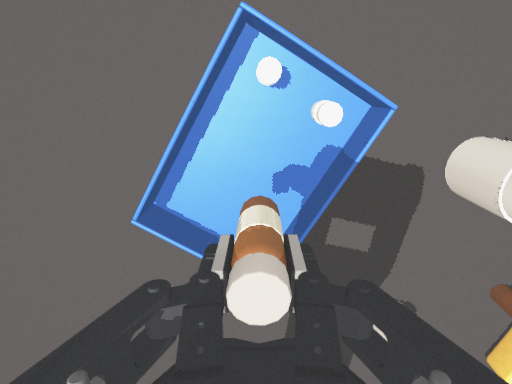

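The wrist view shows the vial held upright over the bin's -x half. The two small vials, at (268,70) and (326,113), are well away. The bin rim measures 170x240 mm with its centre at (593,273). Next I lower the vial.

step_arm:
  plan:
    - {"offset": [0,0,1.5],"rot": [0,0,0],"gripper": 2}
    - {"offset": [0,0,4],"rot": [0,0,0],"gripper": 2}
    - {"offset": [0,0,7],"rot": [0,0,0],"gripper": 2}
    - {"offset": [0,0,10],"rot": [0,0,0],"gripper": 2}
    - {"offset": [0,0,12],"rot": [0,0,0],"gripper": 2}
    - {"offset": [0,0,13],"rot": [0,0,0],"gripper": 2}
    - {"offset": [0,0,13.5],"rot": [0,0,0],"gripper": 2}
    - {"offset": [0,0,13.7],"rot": [0,0,0],"gripper": 2}
    - {"offset": [0,0,13.8],"rot": [0,0,0],"gripper": 2}
    - {"offset": [0,0,13.8],"rot": [0,0,0],"gripper": 2}

```text
time_s: 5.9
eef_pos: [585.4, 265.7, 131.7]
ee_rot: [0.0, 0.973, 0.233, 0.001]
force: [-0.2, -0.3, -0.5]
grip_width: 0.321
grip_force: 29.6
```

step_arm:
  plan:
    - {"offset": [0,0,0.1],"rot": [0,0,0],"gripper": 2}
    - {"offset": [0,0,0.15],"rot": [0,0,0],"gripper": 2}
    - {"offset": [0,0,0.15],"rot": [0,0,0],"gripper": 2}

```text
time_s: 6.2
eef_pos: [585.2, 265.7, 129.6]
ee_rot: [-0.0, 0.973, 0.233, 0.0]
force: [0.1, 1.5, 0.4]
grip_width: 0.317
grip_force: 29.7
```

step_arm:
  plan:
    - {"offset": [0,0,0.1],"rot": [0,0,0],"gripper": 2}
    - {"offset": [0,0,0.1],"rot": [0,0,0],"gripper": 2}

```text
time_s: 6.4
eef_pos: [585.3, 265.8, 129.5]
ee_rot: [-0.0, 0.973, 0.233, 0.001]
force: [-2.7, -1.2, 7.1]
grip_width: 0.321
grip_force: 30.3
```

Contact at 7 N. Releasing slowly, then lifting.

step_arm:
  plan:
    - {"offset": [0,0,0],"rot": [0,0,0],"gripper": 3.2}
    - {"offset": [0,0,0],"rot": [0,0,0],"gripper": 4}
    - {"offset": [0,0,0],"rot": [0,0,0],"gripper": 5.5}
    - {"offset": [0,0,0],"rot": [0,0,0],"gripper": 7}
    - {"offset": [0,0,0],"rot": [0,0,0],"gripper": 7}
    - {"offset": [0,0,0],"rot": [0,0,0],"gripper": 7}
    - {"offset": [0,0,-2],"rot": [0,0,0],"gripper": 7}
    - {"offset": [0,0,-5],"rot": [0,0,0],"gripper": 7}
    - {"offset": [0,0,-9],"rot": [0,0,0],"gripper": 7}
    - {"offset": [0,0,-13],"rot": [0,0,0],"gripper": 7}
    - {"offset": [0,0,-16],"rot": [0,0,0],"gripper": 8.5}
    - {"offset": [0,0,-16],"rot": [0,0,0],"gripper": 8.5}

```text
time_s: 7.6
eef_pos: [585.9, 265.9, 293.3]
ee_rot: [-0.0, 0.973, 0.233, 0.004]
force: [-0.0, 0.4, 0.3]
grip_width: 1.001
grip_force: 0.0
```

```bash
python3 - <<'E'
from h import *
s=sense();w=capture("wrist");print(s["eef_pos"],s["grip_width"],s["joints"])
P=cloud(w,s)
p=P[(P[...,2]>94)&(P[...,2]<108)&(np.hypot(P[...,0]-585,P[...,1]-265)<40)]
print("vial cap",len(p),np.median(p,0),cv2.minEnclosingCircle(p[:,:2].astype(np.float32)))
a=capture("scene")
for c,n in((a,"scene"),(capture("top"),"top")):
    P=cloud(c);ok=(c["depth"]>0)&(np.hypot(P[...,0]-471,P[...,1])<45)
    p=P[ok&(P[...,2]>71)&(P[...,2]<82)]
    print(n,len(p),np.median(p[:,2]) if len(p) else 0); 
    if len(p)>8:
        h=p[:,:2]; A=np.c_[2*h,np.ones(len(h))]; x=np.linalg.lstsq(A,(h**2).sum(1),rcond=None)[0];print("circ",x[:2],np.sqrt(x[2]+x[0]**2+x[1]**2))
        d=np.hypot(*(h-x[:2]).T); print("lip",h[np.argsort(-d)[:4]].round(1),np.sort(d)[-4:])
print("off",off(s,[471,-1,268]))
E
```

```text
[585.90223316 265.94999425 293.34527029] 1.0006939006534947 [ 2.44359093e-01  5.85180518e-01  1.11801493e+00 -3.65556226e-06
  1.42996737e+00  1.34521620e+00]
vial cap 648 [585.21664691 266.56963913  99.87088016] ((584.2526245117188, 266.0595397949219), 13.954837799072266)
scene 139 74.5608689840135
circ [ 4.74124918e+02 -4.26044588e-01] 24.781599206871377
lip [[452.7 -24.7]
 [448.5 -18.9]
 [450.8 -18.3]
 [456.4 -23.7]] [29.28712787 29.40813161 31.65691641 32.37426304]
top 99 74.68387623084504
circ [471.67151858   1.06283199] 24.73172139214518
lip [[447.3 -16.7]
 [452.1 -21.4]
 [449.7 -19. ]
 [447.3 -14.4]] [28.84964942 29.78966695 29.79973965 30.15065369]
off [-22.35  18.59   2.39]
```

The vial stands in the bin: cap at z=99.9, centred at (584,266). The beaker's lip points to about -140° and the finger line is at -63°, so no turn is needed. Moving above the beaker.

step_arm:
  plan:
    - {"offset": [-3,2.5,0],"rot": [0,0,0],"gripper": 8.5}
    - {"offset": [-6,5,0],"rot": [0,0,0],"gripper": 8.5}
    - {"offset": [-9.5,7.9,0],"rot": [0,0,0],"gripper": 8.5}
    - {"offset": [-13,10.8,0],"rot": [0,0,0],"gripper": 8.5}
    - {"offset": [-16.5,13.7,0],"rot": [0,0,0],"gripper": 8.5}
    - {"offset": [-19.5,16.2,1],"rot": [0,0,0],"gripper": 8.5}
    - {"offset": [-22.1,18.6,2.4],"rot": [0,0,0],"gripper": 8.5}
    - {"offset": [-22.1,18.6,4],"rot": [0,0,0],"gripper": 8.5}
    - {"offset": [-22.1,18.6,4],"rot": [0,0,0],"gripper": 8.5}
    - {"offset": [-22.1,18.6,4],"rot": [0,0,0],"gripper": 8.5}

```text
time_s: 8.75
eef_pos: [472.2, 0.0, 248.0]
ee_rot: [-0.0, 0.973, 0.233, -0.001]
force: [0.8, -0.1, 0.2]
grip_width: 0.997
grip_force: 0.0
```

```bash
python3 - <<'E'
from h import *
s=sense();w=capture("wrist");print(s["eef_pos"],s["joints"]);save(w,"w3")
P=cloud(w,s);ok=(w["depth"]>0)&(np.hypot(P[...,0]-472,P[...,1])<45)
p=P[ok&(P[...,2]>73)&(P[...,2]<78)];h=p[:,:2];print(len(p))
for i in range(4):
    x=np.linalg.lstsq(np.c_[2*h,np.ones(len(h))],(h**2).sum(1),rcond=None)[0];r=np.sqrt(x[2]+x[0]**2+x[1]**2)
    d=np.hypot(*(h-x[:2]).T)-r; print(x[:2],r,d.max(),len(h)); h=h[abs(d)<2.5]
print("off",off(s,[x[0],x[1],99]))
E
```

```text
[4.72194070e+02 4.76416514e-02 2.47983278e+02] [-2.48795398e-01  2.52604046e-01  1.73213201e+00  1.05440446e-04
  1.15845022e+00  8.51875070e-01]
669
[4.71457193e+02 3.85571867e-01] 24.707909923077423 6.3871049396842885 669
[471.91499416   0.82446239] 24.47664382091838 3.324610532280836 581
[472.0469655    0.94894207] 24.388359144588144 2.7207929965069084 566
[472.07718908   0.98085216] 24.36696482615458 2.4871296554704756 562
off [ 0.05 -0.07 14.9 ]
```

View pics/w3.png

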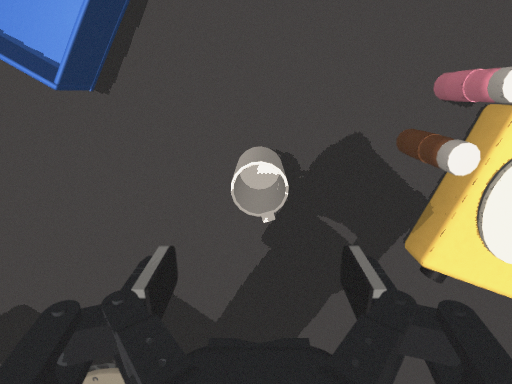

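The beaker rim is at (260,188), centred between the fingers at (472,1), with the lip at (268,217) clear of the pads. Descend and grip lightly.

step_arm:
  plan:
    - {"offset": [0,-0.1,3],"rot": [0,0,0],"gripper": 8.5}
    - {"offset": [0,-0.1,6.5],"rot": [0,0,0],"gripper": 8.5}
    - {"offset": [0,-0.1,10],"rot": [0,0,0],"gripper": 8.5}
    - {"offset": [0,-0.1,13],"rot": [0,0,0],"gripper": 8.5}
    - {"offset": [0,-0.1,14.9],"rot": [0,0,0],"gripper": 8.5}
    - {"offset": [0,-0.1,14.9],"rot": [0,0,0],"gripper": 7}
    - {"offset": [0,-0.1,14.9],"rot": [0,0,0],"gripper": 6}
    - {"offset": [0,-0.1,14.9],"rot": [0,0,0],"gripper": 5.4}
    - {"offset": [0,-0.1,14.9],"rot": [0,0,0],"gripper": 4.5}
    - {"offset": [0,-0.1,14.9],"rot": [0,0,0],"gripper": 4.5}
    - {"offset": [0,-0.1,14.9],"rot": [0,0,0],"gripper": 4.5}
    - {"offset": [0,-0.1,14.9],"rot": [0,0,0],"gripper": 4.5}
  squeeze: 20

```text
time_s: 10.0
eef_pos: [472.5, 0.7, 100.8]
ee_rot: [0.0, 0.973, 0.233, 0.001]
force: [-0.2, 1.0, 6.4]
grip_width: 0.592
grip_force: 20.5
```

step_arm:
  plan:
    - {"offset": [0,0,-1],"rot": [0,0,0],"gripper": 4.5}
    - {"offset": [0,0,-3.5],"rot": [0,0,0],"gripper": 4.5}
    - {"offset": [0,0,-7],"rot": [0,0,0],"gripper": 4.5}
    - {"offset": [0,0,-11],"rot": [0,0,0],"gripper": 4.5}
    - {"offset": [0,0,-14],"rot": [0,0,0],"gripper": 4.5}
    - {"offset": [0,0,-16],"rot": [0,0,0],"gripper": 4.5}
    - {"offset": [0,0,-16],"rot": [0,0,0],"gripper": 4.5}
    - {"offset": [0,0,-16],"rot": [0,0,0],"gripper": 4.5}

```text
time_s: 10.8
eef_pos: [471.5, 0.7, 259.5]
ee_rot: [0.0, 0.973, 0.233, 0.0]
force: [0.7, -1.1, -0.6]
grip_width: 0.592
grip_force: 21.4
```

```bash
python3 - <<'E'
from h import *
s=sense();print(s["eef_pos"],s["grip_width"],off(s,[579.5,-260.3,s["eef_pos"][2]]))
E
```

```text
[471.50025857   0.72411248 259.45383745] 0.5921637824025744 [-2.190e+00  2.816e+01  1.000e-02]
```

step_arm:
  plan:
    - {"offset": [-0.2,2,0],"rot": [0,0,0],"gripper": 4.5}
    - {"offset": [-0.4,5,0],"rot": [0,0,0],"gripper": 4.5}
    - {"offset": [-0.6,8,0],"rot": [0,0,0],"gripper": 4.5}
    - {"offset": [-0.9,11.5,0],"rot": [0,0,0],"gripper": 4.5}
    - {"offset": [-1.2,15,0],"rot": [0,0,0],"gripper": 4.5}
    - {"offset": [-1.4,18.5,0],"rot": [0,0,0],"gripper": 4.5}
    - {"offset": [-1.7,22,0],"rot": [0,0,0],"gripper": 4.5}
    - {"offset": [-2,25,0],"rot": [0,0,0],"gripper": 4.5}
    - {"offset": [-2.1,27,0],"rot": [0,0,0],"gripper": 4.5}
    - {"offset": [-2.2,28.2,0],"rot": [0,0,0],"gripper": 4.5}
    - {"offset": [-2.2,28.2,0],"rot": [0,0,0],"gripper": 4.5}
    - {"offset": [-2.2,28.2,0],"rot": [0,0,0],"gripper": 4.5}

```text
time_s: 12.0
eef_pos: [579.5, -260.3, 258.2]
ee_rot: [-0.001, 0.973, 0.233, -0.001]
force: [0.8, 0.2, -0.9]
grip_width: 0.594
grip_force: 21.4
```

```bash
python3 - <<'E'
from h import *
s=sense();w=capture("wrist");print(s["eef_pos"],s["grip_width"]);save(w,"w4")
E
```

```text
[ 579.51092406 -260.27100657  258.20810322] 0.5941317124798637
```

View pics/w4.png

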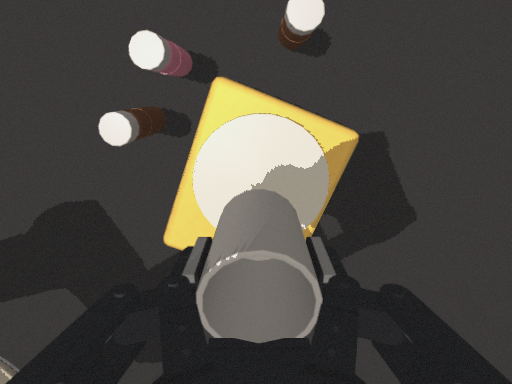

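The beaker is held upright over the plate (plate around (262,175), beaker rim at (262,300)). Next I lower it.

step_arm:
  plan:
    - {"offset": [0,0,1.5],"rot": [0,0,0],"gripper": 4.5}
    - {"offset": [0,0,4],"rot": [0,0,0],"gripper": 4.5}
    - {"offset": [0,0,6.5],"rot": [0,0,0],"gripper": 4.5}
    - {"offset": [0,0,8],"rot": [0,0,0],"gripper": 4.5}
    - {"offset": [0,0,8.6],"rot": [0,0,0],"gripper": 4.5}
    - {"offset": [0,0,8.9],"rot": [0,0,0],"gripper": 4.5}
    - {"offset": [0,0,9.0],"rot": [0,0,0],"gripper": 4.5}
    - {"offset": [0,0,9.0],"rot": [0,0,0],"gripper": 4.5}

```text
time_s: 12.85
eef_pos: [580.1, -260.7, 170.2]
ee_rot: [0.0, 0.973, 0.233, 0.0]
force: [-0.8, -1.1, -0.5]
grip_width: 0.59
grip_force: 21.4
```

step_arm:
  plan:
    - {"offset": [0,0,0.1],"rot": [0,0,0],"gripper": 4.5}
    - {"offset": [0,0,0.1],"rot": [0,0,0],"gripper": 4.5}

```text
time_s: 13.05
eef_pos: [579.9, -260.8, 168.7]
ee_rot: [0.0, 0.973, 0.233, 0.0]
force: [0.7, -0.3, -1.1]
grip_width: 0.594
grip_force: 21.4
```

step_arm:
  plan:
    - {"offset": [0,0,0.15],"rot": [0,0,0],"gripper": 4.5}
    - {"offset": [0,0,0.15],"rot": [0,0,0],"gripper": 4.5}

```text
time_s: 13.25
eef_pos: [579.9, -260.8, 166.9]
ee_rot: [0.0, 0.973, 0.233, 0.0]
force: [-0.6, 0.7, -0.3]
grip_width: 0.592
grip_force: 21.4
```

step_arm:
  plan:
    - {"offset": [0,0,0.1],"rot": [0,0,0],"gripper": 4.5}
    - {"offset": [0,0,0.1],"rot": [0,0,0],"gripper": 4.5}

```text
time_s: 13.45
eef_pos: [579.9, -260.8, 166.8]
ee_rot: [0.0, 0.973, 0.233, 0.0]
force: [-3.3, 1.1, 6.1]
grip_width: 0.591
grip_force: 21.8
```

Contact with the plate. Release and lift away.

step_arm:
  plan:
    - {"offset": [0,0,0],"rot": [0,0,0],"gripper": 5.4}
    - {"offset": [0,0,0],"rot": [0,0,0],"gripper": 6.2}
    - {"offset": [0,0,0],"rot": [0,0,0],"gripper": 7.5}
    - {"offset": [0,0,0],"rot": [0,0,0],"gripper": 8.5}
    - {"offset": [0,0,0],"rot": [0,0,0],"gripper": 8.5}
    - {"offset": [0,0,0],"rot": [0,0,0],"gripper": 8.5}
    - {"offset": [0,0,-2],"rot": [0,0,0],"gripper": 8.5}
    - {"offset": [0,0,-5],"rot": [0,0,0],"gripper": 8.5}
    - {"offset": [0,0,-9],"rot": [0,0,0],"gripper": 8.5}
    - {"offset": [0,0,-13],"rot": [0,0,0],"gripper": 8.5}
    - {"offset": [0,0,-15],"rot": [0,0,0],"gripper": 8.5}
    - {"offset": [0,0,-15],"rot": [0,0,0],"gripper": 8.5}

```text
time_s: 14.65
eef_pos: [580.3, -261.0, 319.3]
ee_rot: [0.002, 0.973, 0.233, 0.002]
force: [-0.5, -1.1, -1.7]
grip_width: 0.997
grip_force: 0.0
```

```bash
python3 - <<'E'
from h import *
s=sense();w=capture("wrist");print(s["eef_pos"],s["grip_width"],s["force"])
P=cloud(w,s);p=P[(np.hypot(P[...,0]-580,P[...,1]+260)<40)&(P[...,2]>137)&(P[...,2]<146)]
print(len(p),np.median(p[:,2]),cv2.minEnclosingCircle(p[:,:2].astype(np.float32)))
a=capture("scene");save(a,"end");P=cloud(a)
p=P[(np.hypot(P[...,0]-585,P[...,1]-266)<25)&(P[...,2]>90)&(P[...,2]<110)];print("vial",len(p),np.median(p,0))
E
```

```text
[ 580.28769614 -260.99980409  319.26270325] 0.9965713258255352 [-0.4534457  -1.06273411 -1.70857618]
713 140.77317834567805 ((576.7191162109375, -262.17742919921875), 29.1684627532959)
vial 177 [589.60408741 263.42486629  99.79730189]
```

View pics/end.png

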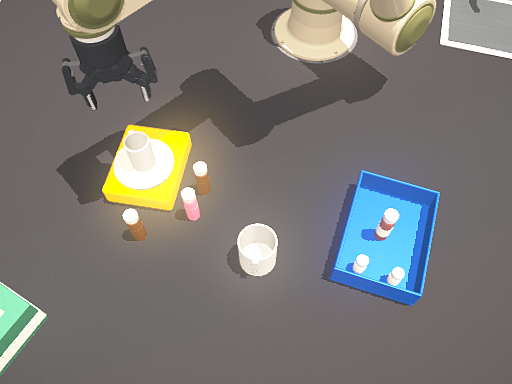

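The final view shows the beaker upright on the plate at (140,155), its rim at z=141 and its centre a few mm from the plate's. The vial stands upright in the bin at (386,225), and the gripper is clear of both.

```bash
python3 -c "
from rig import *
print(finish_job())"
```

```text
the job is handed in; nothing more can be done
None
```

The amber vial stands upright on the blue bin's floor and the smaller beaker stands upright in the middle of the stirrer's plate, a few mm off centre; both are released, and the job was handed in after about 15 s of robot time (no verdict was returned).

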